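# Isolate the charger and pack its batteries in two layers

## Task

First take the charger out of use: pull the white link plug straight up out of the charger and hang it by its eye on the peg of the steel stand. Then pack all the batteries in the low white tray: one thick pack flat and square in each half, the separator sheet level and square on top of both with its fin up and its middle over the tray's middle, and last every slim pack flat on the sheet, square to it and beside one another, all inside its rim. Leave the other things on the desk alone.

Things in the scene. Friction and masses are not known exactly. Their poses are not given: they have to be found in the camera images.
- tray: Low white packing tray, fixed to the desk, 122 (x) by 242 (y) mm, floor 4 mm above the desk, lip all round 10 mm high and 6 mm thick. A rib 5 mm high, 6 mm thick, runs along x across the middle (y = 0) and parts it into two halves, each 110 (x) by 112 (y) mm inside. Origin: centre of its underside; z up.
- sheet: Stiff cardboard separator sheet, 130 (x) by 230 (y) by 5 mm, 120 g, loose on the desk at the start, its edge turned up all round (rim 4 mm thick, 8 mm above the sheet), with an upright fin in its middle to grip it by: 50 mm along x, 8 mm thick along y, 30 mm high above the sheet. Origin: centre of its underside; z up. It goes with its long side along the tray's.
- charger: Charger block, fixed to the desk, grey, 120 (x) by 110 (y) by 48 mm, a black power unit 30 mm high on its +x side; in the middle of its top a square well 26 by 26 mm, 40 mm deep, holds the plug. A sprung detent in the well keeps the plug in: a straight pull up of about 5 to 20 N frees it; after 45 mm of lift it is clear. Origin: centre of its underside; z up.
- plug: White link plug, 160 g, upright in the charger at the start. Origin: centre of its shaft's underside, z up its length. Steel shaft 24 by 24 mm up to z = 41 mm; flange 56 (x) by 34 (y) mm up to z = 56; then an upright plate 56 mm wide (x), 10 mm thick (y) up to z = 124 mm, with the eye low in it; the solid plate above the eye, z = 90 to 124 mm, is the grip.
- plug_eye (a point): Centre of the plug's eye, 73 mm above the plug's underside. The eye goes through the plate along y; it is 32 mm wide (x) and 34 mm high (z = 56 to 90 mm on the plug).
- stand: Dark steel stand, fixed to the desk, with one level peg. Origin: under the front face of its post, on the desk; z up. Base plate x -35 to 75 mm, y -60 to 60 mm, 12 mm thick; post x 0 to 18 mm, 30 mm wide, 158 mm high. The round peg, 10 mm thick, sticks out along -x (roughly towards the robot) from x = 0 to -75 mm, centre line 150 mm above the desk.
- peg_mid (a point): Point on the peg's centre line, half-way along the peg: 38 mm from the post, 150 mm above the desk; axes as the stand's.
- thick1: Thick black battery pack, 60 by 90 by 36 mm high, about 300 g; its origin is the centre of its underside, x along the 60 mm side (the one to grip across), y along the 90 mm side, z up. Belongs in the lower layer, one in each half of the tray.
- thick2: Thick black battery pack, 60 by 90 by 36 mm high, about 300 g; its origin is the centre of its underside, x along the 60 mm side (the one to grip across), y along the 90 mm side, z up. Belongs in the lower layer, one in each half of the tray.
- slim1: Slim black battery pack, 60 by 44 by 22 mm high, about 100 g, either large face up; its origin is its centre (11 mm above what it lies on), x along the 60 mm side (the one to grip across), y along the 44 mm side, z up. May be absent. Belongs on the sheet, where two fit side by side (along the sheet's y) on each side of the fin, at about 30 and 80 mm from the sheet's middle.
- slim2: Slim black battery pack, 60 by 44 by 22 mm high, about 100 g, either large face up; its origin is its centre (11 mm above what it lies on), x along the 60 mm side (the one to grip across), y along the 44 mm side, z up. May be absent. Belongs on the sheet, where two fit side by side (along the sheet's y) on each side of the fin, at about 30 and 80 mm from the sheet's middle.
- slim3: Slim black battery pack, 60 by 44 by 22 mm high, about 100 g, either large face up; its origin is its centre (11 mm above what it lies on), x along the 60 mm side (the one to grip across), y along the 44 mm side, z up. May be absent. Belongs on the sheet, where two fit side by side (along the sheet's y) on each side of the fin, at about 30 and 80 mm from the sheet's middle.
- slim4: Slim black battery pack, 60 by 44 by 22 mm high, about 100 g, either large face up; its origin is its centre (11 mm above what it lies on), x along the 60 mm side (the one to grip across), y along the 44 mm side, z up. May be absent. Belongs on the sheet, where two fit side by side (along the sheet's y) on each side of the fin, at about 30 and 80 mm from the sheet's middle.
- mug: White mug, 76 mm wide, 90 mm high, loose; origin: centre of its underside. Not part of the job: leave alone.
- spray: White bottle, 64 mm wide, 170 mm high, loose; origin: centre of its underside. Not part of the job: leave alone.
- tape: Cardboard ring 100 mm wide, 45 mm high, loose; origin: centre of its underside. Not part of the job: leave alone.
- carton: Small closed carton, 70 by 140 by 80 mm high, loose; origin: centre of its underside. Not part of the job: leave alone.
- pot: Clear cylinder, 60 mm wide, 45 mm high, loose; origin: centre of its underside. Not part of the job: leave alone.
- driver: Screwdriver lying on the desk, loose; origin: on its axis, at its middle. Not part of the job: leave alone.
- meter: Yellow meter, 90 by 160 by 35 mm high, loose; origin: centre of its underside. Not part of the job: leave alone.
Things that resemble listed ones, but are neither listed nor needed, are in the scene too. What is shaped like the thick1 but blue or purple is not meant.

How it is judged:
On the way, in this order (a step that is already met when the one before it is completed fails the run):
1. the link plug hangs by its eye on the peg, let go (x of plug_eye in the frame of stand between -0.07 and -0.008 m and y of plug_eye in the frame of stand between -0.014 and 0.014 m and z of plug_eye in the frame of stand between 0.13 and 0.147 m and angle between plug's own z axis and vertical below 0.3 rad and linear speed of plug below 0.03 m/s and contact force between plug and the fingers below 0.1 N), for 0.3 s.
2. a thick pack lies flat in each half of the tray (x of thick1 in the frame of tray between -0.03 and 0.03 m and z of thick1 in the frame of tray between 0 and 0.008 m and angle between each of thick1, thick2's own z axis and vertical below 0.08 rad and (angle between the x axis of thick1 and the x axis of tray, either way round below 0.25 rad or angle between the x axis of thick1 and the y axis of tray, either way round below 0.25 rad) and (y of thick1 in the frame of tray between 0.03 and 0.09 m or y of thick1 in the frame of tray between -0.09 and -0.03 m) and x of thick2 in the frame of tray between -0.03 and 0.03 m and z of thick2 in the frame of tray between 0 and 0.008 m and (angle between the x axis of thick2 and the x axis of tray, either way round below 0.25 rad or angle between the x axis of thick2 and the y axis of tray, either way round below 0.25 rad) and (y of thick2 in the frame of tray between 0.03 and 0.09 m or y of thick2 in the frame of tray between -0.09 and -0.03 m)), for 0.2 s.
3. the separator sheet lies level on both thick packs, let go (x of sheet in the frame of tray between -0.025 and 0.025 m and y of sheet in the frame of tray between -0.025 and 0.025 m and z of sheet in the frame of tray between 0.036 and 0.045 m and angle between sheet's own z axis and vertical below 0.06 rad and angle between the x axis of sheet and the x axis of tray, either way round below 0.2 rad and contact force between sheet and the fingers below 0.1 N), for 0.2 s.
At the end, for the whole second after the job is handed in: Plug at rest on the peg by its eye, upright (0.3 rad). A thick pack flat in each tray half (x within 30 mm, 0.25 rad). Sheet level on both, centred within 25 mm, 0.2 rad. Every slim pack flat on the sheet, centre within 34 mm across and 95 mm along, 0.3 rad. All at rest (all of step 1 and all of step 2 and x of sheet in the frame of tray between -0.025 and 0.025 m and y of sheet in the frame of tray between -0.025 and 0.025 m and z of sheet in the frame of tray between 0.036 and 0.045 m and angle between sheet's own z axis and vertical below 0.06 rad and angle between the x axis of sheet and the x axis of tray, either way round below 0.2 rad and x of slim1 in the frame of sheet between -0.034 and 0.034 m and y of slim1 in the frame of sheet between -0.095 and 0.095 m and z of slim1 in the frame of sheet between 0.012 and 0.02 m and (angle between slim1's own z axis and vertical below 0.08 rad or angle between slim1's own z axis and vertical above 3.06 rad) and (angle between the x axis of slim1 and the x axis of sheet, either way round below 0.3 rad or angle between the x axis of slim1 and the y axis of sheet, either way round below 0.3 rad) and x of slim2 in the frame of sheet between -0.034 and 0.034 m and y of slim2 in the frame of sheet between -0.095 and 0.095 m and z of slim2 in the frame of sheet between 0.012 and 0.02 m and (angle between slim2's own z axis and vertical below 0.08 rad or angle between slim2's own z axis and vertical above 3.06 rad) and (angle between the x axis of slim2 and the x axis of sheet, either way round below 0.3 rad or angle between the x axis of slim2 and the y axis of sheet, either way round below 0.3 rad) and x of slim3 in the frame of sheet between -0.034 and 0.034 m and y of slim3 in the frame of sheet between -0.095 and 0.095 m and z of slim3 in the frame of sheet between 0.012 and 0.02 m and (angle between slim3's own z axis and vertical below 0.08 rad or angle between slim3's own z axis and vertical above 3.06 rad) and (angle between the x axis of slim3 and the x axis of sheet, either way round below 0.3 rad or angle between the x axis of slim3 and the y axis of sheet, either way round below 0.3 rad) and x of slim4 in the frame of sheet between -0.034 and 0.034 m and y of slim4 in the frame of sheet between -0.095 and 0.095 m and z of slim4 in the frame of sheet between 0.012 and 0.02 m and (angle between slim4's own z axis and vertical below 0.08 rad or angle between slim4's own z axis and vertical above 3.06 rad) and (angle between the x axis of slim4 and the x axis of sheet, either way round below 0.3 rad or angle between the x axis of slim4 and the y axis of sheet, either way round below 0.3 rad) and linear speed of each of thick1, thick2, slim1, slim2, slim3, slim4, sheet below 0.02 m/s); the robot touches nothing.
It fails at once if a thing that is not part of the job is moved by more than 40 mm (distance of any of mug, spray, tape, carton, pot, driver, meter from where it was at the start of the episode above 0.04 m).
Of slim1, slim2, slim3, slim4 only 2 to 4 are there at a start; the rules pass over those that are not, and their reading is None.
At some moment in a run one of slim1, slim2, slim3, slim4 may be knocked a few centimetres aside while the robot is not near it.
It also fails if it takes over 210 s, if anything falls off the work surface, if the arm or the gripper's body presses on something with over 40 N, if the wrist force passes 120 N, or if a joint passes its speed limit or range.

## Robot

A 6-joint arm with a two-finger parallel gripper is mounted at the origin on the work surface. World frame = base frame: x ahead of the robot, y to its left, z up, the work surface at z = 0. Lengths are in m, angles in rad, forces in N, time in s.
With the tool pointing down it reaches from about 0.375 to 0.975 m from the base axis. Payload 3.8 kg.
Tool frame: the origin (TCP) lies midway between the tips of the shut fingers; the grasp point (between the pads) lies 19 mm behind it; x points along the fingers, y is the direction in which the jaws open and shut, and the axes are right-handed (so a half turn about x gives the same grasp; the last joint's range is limited). The gripper opens to 88 mm and grips with 3 to 60 N. Pads are 18 mm wide; open, the fingers measure 123 mm over their backs; the gripper's body (75 mm by 187 mm) begins 45 mm behind the grasp point.
Start: joints at [1.3, 0.264, 1.604, -0, 1.274, -0.037], TCP at [0.156, 0.657, 0.239] pointing down, gripper open.
Joint ranges: [-2.63, 2.63], [-0.94, 2.18], [0.31, 2.57], [-1.31, 4.45], [0, 2.66], [-2.55, 2.55]. Speed limits (rad/s): [2.57, 2.57, 3.14, 3.14, 3.14, 3.14].

## Interface

Orientations are given as a rotation vector (axis times angle).
In Python, from cell import manip, inverse_kinematics, cams, order gives the robot as it stands. Calls block until the motion is done:
- manip.move_pose(position, orientation): joint-space move of the TCP to a pose.
- manip.move_linear(position, rate=0.15, rot=None): straight line of the TCP; rot=None keeps the orientation; rate is the mean speed in m/s.
- manip.set_joints(angles): joint-space move.
- manip.set_gripper(opening, force=None): finger opening in m; force is the grip in N (None keeps the last); returns when the fingers have stopped.
- manip.dwell(seconds).
- inverse_kinematics(position, orientation): joint angles nearest the present ones, or None.
- manip.state(): the state.
- cams.capture(name): name is "scene" or "top"; returns a dict with "image" (420x560x3 uint8, blue, green, red), "z_map" (420x560 float32, m along the optical axis (not along the pixel's ray), 0 where there is no reading), "intrinsics" (3x3 intrinsics, pixels), "k1" (the pictures are not rectified: a ray, as slopes to the right and down, at radius r is drawn at 1 + k1 r^2 times it, then the intrinsics apply), "position" and "orientation" of the camera in the world. Camera axes: x right, y down, z forward; pixel columns grow to the right and rows downward; lengths in m; the calibration is good to about 2 mm. A picture is of the moment at which its call begins.
A pose or a line that the arm cannot do raises manip.IKError and nothing moves.
- order.close_job(): hands the job in, once; it reports no verdict.
The state is a dict: "clock": time; "joint_pos": joint angles; "joint_velocities": joint speeds; "tau": joint torques, N m; "tool_pos": TCP position; "tcp_rot": TCP orientation; "contact_force": force on the tool from outside, world axes, zero at the start; "moment": the same for the moment, N m; "gripper_width": finger opening in m.
Only numpy, scipy, OpenCV 4.12 (cv2) and the standard library are available. Lean on these libraries where they do the work, as an engineer would, in place of code of your own. Each camera call takes 0.05 s, during which the arm holds its last target.

## Working session

There is one attempt and no reset: what is moved stays moved. The work goes in short steps, each a Python script; the robot and the scene stay as the last script left them, time stands still between calls to the robot, and variables do not carry over. Pictures are saved under pics/ and viewed, and the job is handed in when it is done.

```bash
ls; mkdir -p pics; python3 - <<'E'
from cell import manip, cams
import cv2
s=manip.state(); print(s)
for n in("scene","top"):
    c=cams.capture(n); cv2.imwrite(f"pics/{n}0.png",c["image"]); print(n,c["intrinsics"],c["k1"],c["position"],c["orientation"])
E
```

```text
pics
{'clock': 0.0, 'joint_pos': array([ 1.30009681e+00,  2.64740372e-01,  1.60530359e+00, -1.21175298e-05,
        1.27368402e+00, -3.69129842e-02]), 'joint_velocities': array([-3.82626561e-04,  1.14231809e-04,  2.17460925e-04, -4.32533340e-04,
        4.35700436e-05,  4.13232596e-04]), 'tau': array([-6.62929524e-04, -5.02099979e+01, -3.56882143e+01,  7.25709787e-02,
        2.89560424e-02, -1.46604834e-04]), 'tool_pos': array([0.15620638, 0.65598504, 0.23743462]), 'tcp_rot': array([ 0.18188323,  1.563308  , -0.18520693]), 'contact_force': array([ 0.25047183,  0.55880033, -0.44577074]), 'moment': array([0.01668881, 0.00440966, 0.00374709]), 'gripper_width': 0.08793121148950649}
scene [[421.35638996   0.         273.60898182]
 [  0.         421.35638996 207.4682714 ]
 [  0.           0.           1.        ]] -0.03536495230805583 [0.9943559  0.86098531 1.2754609 ] [-0.69263862 -2.71334195  0.95825436]
top [[399.70936245   0.         276.58241335]
 [  0.         399.70936245 213.52820348]
 [  0.           0.           1.        ]] -0.00021568291966422046 [0.40093372 0.04411413 1.27079483] [-2.14583703  2.17987873 -0.1228096 ]
```

View pics/scene0.png

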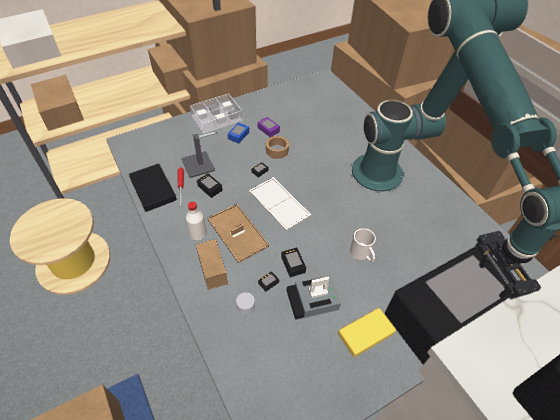

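View pics/top0.png

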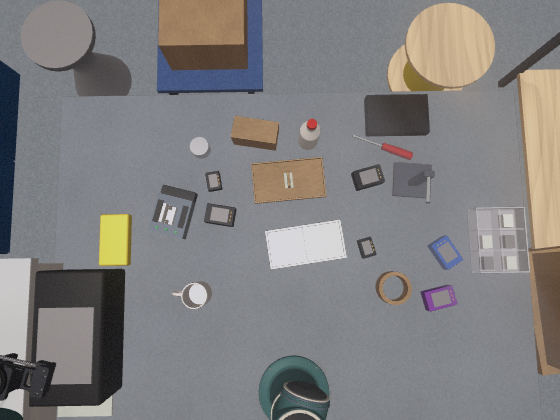

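```bash
cat > h.py <<'E'
from cell import manip, inverse_kinematics, cams, order
import cv2, numpy as np
from scipy.spatial.transform import Rotation as R
class V:
    def __init__(s,n):
        c=cams.capture(n); s.c=c; s.img=c["image"]; s.z=c["z_map"]; s.K=c["intrinsics"]; s.k=c["k1"]; s.p=np.array(c["position"]); s.R=R.from_rotvec(c["orientation"]).as_matrix()
        s.hsv=cv2.cvtColor(s.img,cv2.COLOR_BGR2HSV)
    def slopes(s,uv):
        uv=np.atleast_2d(np.asarray(uv,float)); d=(uv-s.K[:2,2])/s.K[0,0]; u=d.copy()
        for _ in range(6): u=d/(1+s.k*(u**2).sum(1,keepdims=True))
        return u
    def plane(s,uv,h):
        u=s.slopes(uv); r=np.c_[u,np.ones(len(u))]@s.R.T
        return s.p+r*((h-s.p[2])/r[:,2])[:,None]
    def pts(s,uv):
        uv=np.atleast_2d(np.asarray(uv)); u=s.slopes(uv); i=np.round(uv).astype(int); z=s.z[i[:,1],i[:,0]]
        return s.p+(np.c_[u,np.ones(len(u))]*z[:,None])@s.R.T
    def cloud(s):
        h,w=s.z.shape; g=np.stack(np.meshgrid(np.arange(w),np.arange(h)),-1).reshape(-1,2)
        return s.pts(g).reshape(h,w,3)
    def pix(s,P):
        q=(np.atleast_2d(P)-s.p)@s.R; u=q[:,:2]/q[:,2:]; u=u*(1+s.k*(u**2).sum(1,keepdims=True))
        return u*s.K[0,0]+s.K[:2,2]
    def crop(s,x0,y0,x1,y1,f,name):
        cv2.imwrite("pics/"+name+".png",cv2.resize(s.img[y0:y1,x0:x1],None,fx=f,fy=f,interpolation=cv2.INTER_CUBIC))
E
python3 - <<'E'
from h import *
t=V("top"); s=V("scene")
t.crop(90,90,290,260,4,"topL"); t.crop(270,90,470,260,4,"topR"); s.crop(110,100,310,250,4,"sceA"); s.crop(190,200,350,320,5,"sceB")
C=t.cloud()
z=C[...,2]
print("desk z",np.median(z[300:400,140:240]), np.isfinite(z).mean(), (t.z==0).mean())
v=np.clip((z+0.0)/0.2*255,0,255).astype('uint8'); v[t.z==0]=255
cv2.imwrite("pics/hm.png",cv2.resize(v,None,fx=1.4,fy=1.4))
for n,p in dict(thickA=(220,215),thickB=(368,178),slimA=(214,181),slimB=(367,247),tray=(290,250),sheet=(265,165),base=(400,190),blue=(445,252),case=(397,115),tape=(408,288)).items(): print(n,t.pts([p]).round(3))
E
```

```text
desk z -0.0005448582193892104 1.0 0.003945578231292517
thickA [[0.54  0.219 0.037]]
thickB [[ 0.649 -0.246  0.036]]
slimA [[0.65  0.24  0.022]]
slimB [[ 0.434 -0.236  0.024]]
tray [[0.429 0.003 0.003]]
sheet [[0.703 0.078 0.009]]
base [[ 0.613 -0.351  0.014]]
blue [[ 0.414 -0.471  0.04 ]]
case [[ 0.852 -0.346  0.038]]
tape [[ 0.308 -0.351  0.043]]
```

View pics/topL.png

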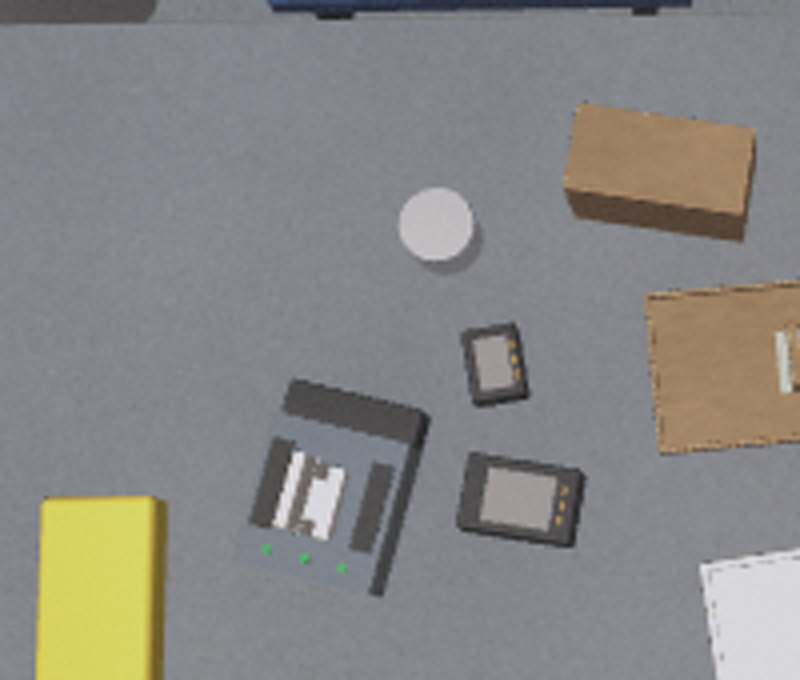

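View pics/topR.png

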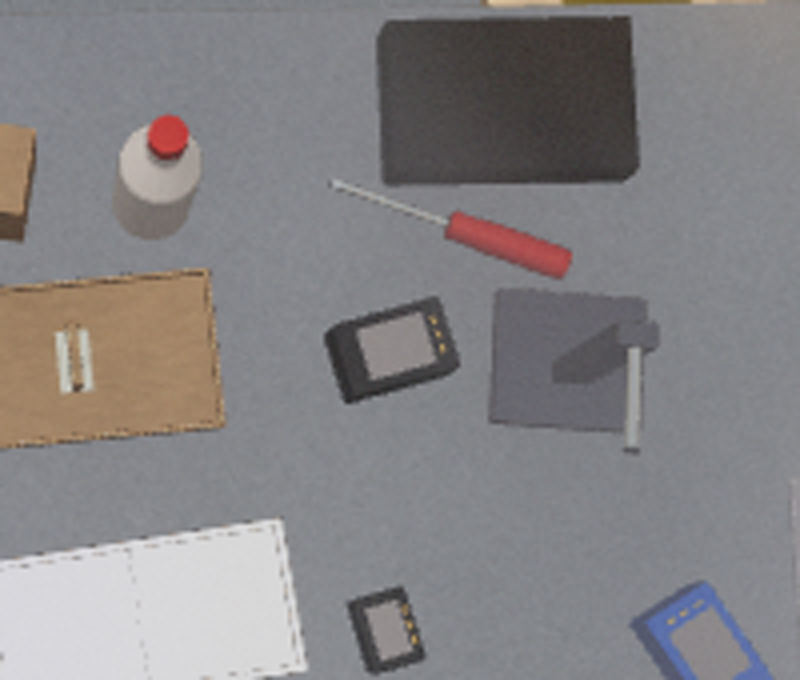

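View pics/sceA.png

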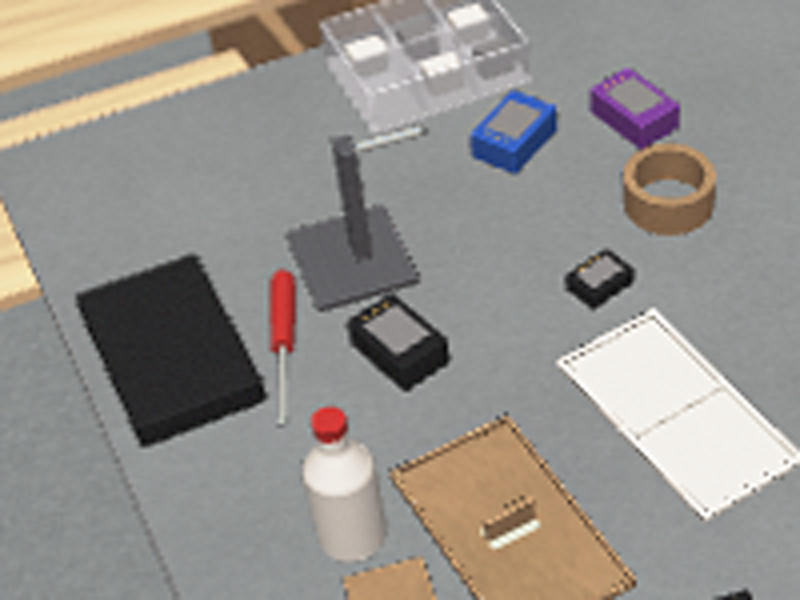

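View pics/sceB.png

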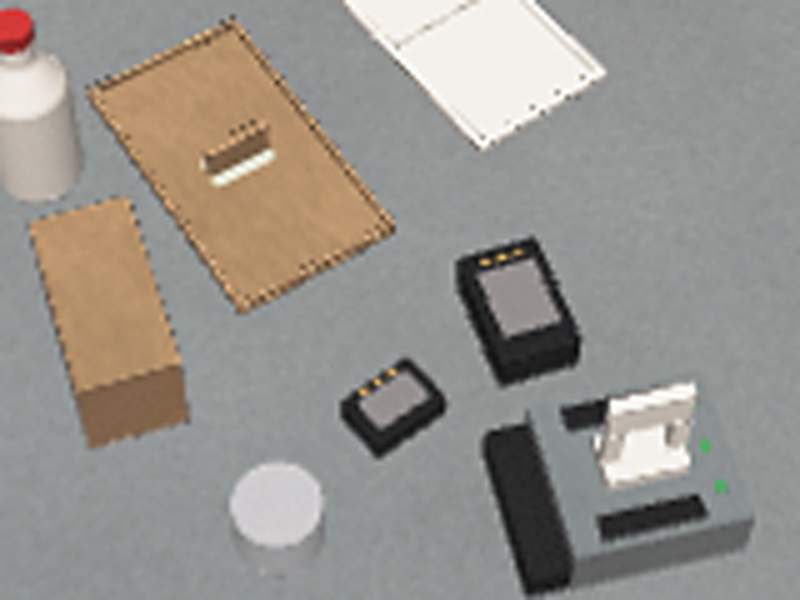

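View pics/hm.png

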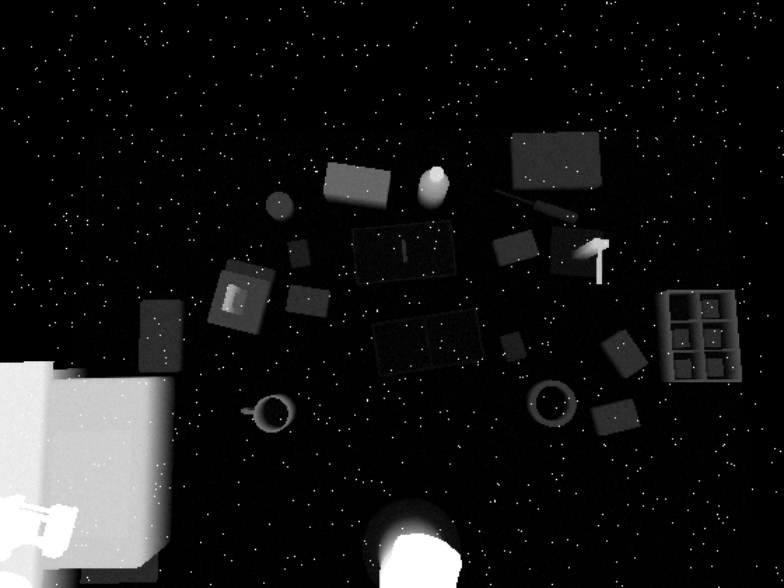

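Two thick (top px 220,215 and 368,178), two slim (214,181; 367,247). Lookalikes: blue (445,252), purple (440,298) and the large black box (397,115). The plug is at (171,212), the sheet at (289,180), the tray at (305,245), the stand post at (429,174), with the peg running down to (428,200). Next I measure.

```bash
cat >> h.py <<'E'
def fit(v,box,hlo,hhi,ref=None):
    """minAreaRect of cloud points in pixel box within height band, pixels cast to plane"""
    x0,y0,x1,y1=box; C=v.cloud()[y0:y1,x0:x1]; m=((C[...,2]>hlo)&(C[...,2]<hhi)&(v.z[y0:y1,x0:x1]>0)).astype('uint8')
    m=cv2.morphologyEx(m,cv2.MORPH_OPEN,np.ones((2,2),np.uint8)) if ref!='thin' else m
    n,l,st,_=cv2.connectedComponentsWithStats(m)
    k=1+np.argmax(st[1:,4]); q=C[l==k]; 
    h=np.median(q[:,2]); ys,xs=np.where(l==k); P=v.plane(np.c_[xs+x0,ys+y0],h)
    (c,wh,a)=cv2.minAreaRect((P[:,:2]*1000).astype(np.float32))
    if wh[0]>wh[1]: wh=wh[::-1]; a-=90   # a: direction of the SHORT side
    a=(a+90)%180-90
    return np.array(c)/1000,np.array(wh),a,h
def rot(a):
    c,s=np.cos(a),np.sin(a); return R.from_matrix(np.array([[0,c,s],[0,s,-c],[-1,0,0]])).as_rotvec()
E
python3 - <<'E'
from h import *
t=V("top")
for n,b,lo,hi in [("thA",(203,200,240,230),.028,.045),("thB",(348,162,388,193),.028,.045),("slA",(203,168,225,194),.014,.03),("slB",(355,234,380,260),.014,.03),
 ("sheet",(245,150,335,210),.007,.02),("fin",(275,165,300,195),.025,.045),("traylip",(260,215,350,272),.006,.02),("chg",(150,180,200,240),.04,.055),("plugtop",(150,195,190,235),.115,.14),("flange",(150,195,190,235),.055,.075),("pegs",(415,165,440,205),.135,.165),("postTop",(415,165,440,182),.15,.165),("base",(385,160,436,200),.007,.018)]:
    c,wh,a,h=fit(t,b,lo,hi,'thin' if n in("fin","plugtop","pegs","traylip") else None); print(n,c.round(4),wh.round(1),round(a,1),round(h,4))
C=t.cloud(); print(C[200:224,155:190,2][:, ::1].max())
for y in range(200,224,2): print(y,(C[y,158:188,2]*1000).astype(int))
t.crop(150,185,195,240,12,"plugcrop")
s=V("scene"); s.crop(285,265,345,325,10,"plugS"); s.crop(180,120,225,180,10,"standS")
E
```

```text
thA [0.5387 0.2181] [60.  89.8] -9.7 0.0357
thB [ 0.6514 -0.2493] [60.1 90.8] 15.2 0.0358
slA [0.6487 0.2398] [43.8 60.1] -80.5 0.0218
slB [ 0.4303 -0.2377] [44.4 59.3] -75.2 0.0218
sheet [0.7003 0.1135] [12.9 13.2] 89.4 0.0078
fin [0.652  0.0045] [ 7.8 48.6] -85.5 0.035
traylip [ 0.4493 -0.0462] [129.  243.7] 7.4 0.009
chg [0.5376 0.3694] [114.7 119.4] 75.0 0.0477
plugtop [0.5403 0.3698] [15.2 54.9] 75.7 0.1304
flange [0.5358 0.3632] [24.5 54.4] 76.7 0.0626
pegs [ 0.6    -0.3852] [36.9 92.3] 86.5 0.1547
postTop [ 0.628  -0.3919] [29.  31.2] -3.5 0.1567
base [ 0.6439 -0.3924] [109.9 117.2] -5.8 0.0119
1.2707948328795526
200 [48 48 45 50 48 46 47 48 47 49 46 47 49 49 45 49 50 49 48 45 46 48 45 45
 45 47 50 44 48 50]
202 [50 48 50 46 46 43 47 45 46 44 49 49 50 45 45 48 48 49 48 45 51 45 44 47
 45 50 50 49 52 47]
204 [1270   49   47   44   44  127  128  131  131  122  103   47 1270   43
   44   50   48   47   43   47   48   51   45 1270   43   45   48   45
   45   45]
206 [ 48  49  50  48 131 134 136 130 127 115 102  94  84  77  66  45  49  47
  45  48  44  47  48  49  48  49  43  51  4
[... 353 characters left out ...]
8  47  48  47  51  48  46  48  46]
214 [ 45  48 128 132 128 130 123 110 103  64  64  62  61  65  66  68  63  54
  49  47  46  42  48  50  50  47  50  47  46  47]
216 [ 51  44 131 132 130 127 115 103  65  63  65  64  66  62  66  60  61  48
  46  45  50  46  51  54  45  48  51  47  47  50]
218 [  49  129  134  133  132  122  116 1270   68   66   65   63   63   70
   67   62   47   45   52   47   49   46   49   47   48   53   47   48
   44   49]
220 [131 133 130 132 126 119 108  99  87  76  64  62  58  61  62  61  45  50
  49  56  46  46  51  49  44  47  45  49  45  41]
222 [ 51  47  51  61 113 106  98  91  82  74  63  62  62  63  58  47  46  49
  49  49  52  51  50  49  48  50  46  42  47  41]
```

View pics/plugcrop.png

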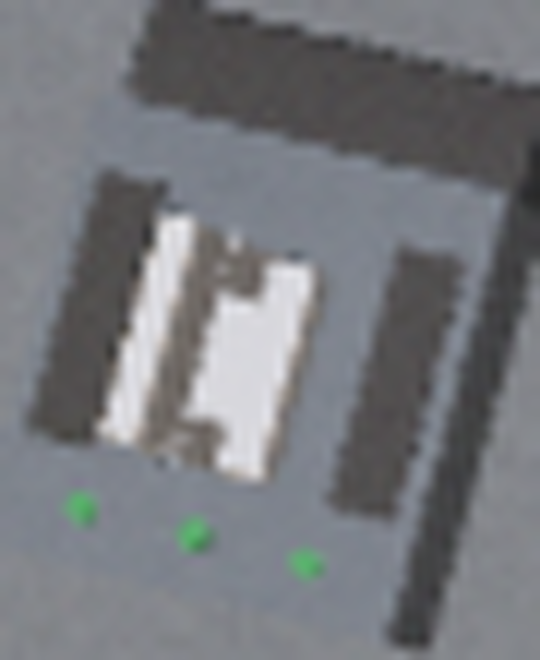

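View pics/plugS.png

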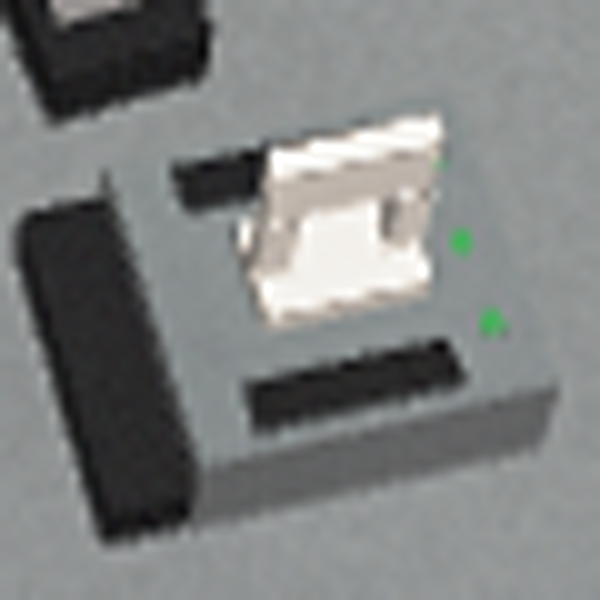

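View pics/standS.png

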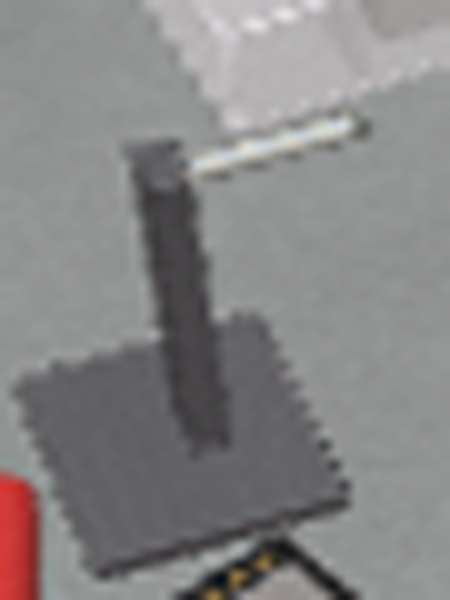

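```bash
python3 - <<'E'
from h import *
t=V("top")
def comp(box,m,h,ang=True):
    x0,y0,x1,y1=box; m=m[y0:y1,x0:x1].astype('uint8'); n,l,st,_=cv2.connectedComponentsWithStats(m,connectivity=4)
    for k in range(1,n):
        if st[k,4]<12: continue
        ys,xs=np.where(l==k); P=t.plane(np.c_[xs+x0,ys+y0],h)*1000
        c,wh,a=cv2.minAreaRect(P[:,:2].astype(np.float32)); mu=P[:,:2].mean(0); w,v=np.linalg.eigh(np.cov((P[:,:2]-mu).T)); v=v[:,1]*np.sign(v[0,1])
        print(st[k], np.round(c,1),"mean",mu.round(1),np.round(wh,1),"long dir",np.degrees(np.arctan2(v[1],v[0])).round(1))
S,Vv=t.hsv[...,1],t.hsv[...,2]
print("plug");comp((150,195,190,235),(Vv>185)&(S<60),.132)
print("peg");comp((418,170,440,206),(Vv>140)&(S<60),.155)
print("post top via depth"); 
C=t.cloud(); z=C[...,2]
comp((415,160,440,183),(z>.153)&(z<.163),.158)
print("base");comp((385,155,440,205),(z>.007)&(z<.018),.012)
print("tray");comp((255,210,355,275),(Vv>165)&(S<40),.008)
print("sheet");comp((245,150,335,210),(t.hsv[...,0]<25)&(S>70),.011)
print("chargertop");comp((140,180,205,245),(z>.04)&(z<.055),.048)
print("power unit");comp((140,175,205,245),(z>.022)&(z<.037)&(Vv<100),.030)
E
```

```text
plug
[ 9  8  7 19 52] [540.8 372. ] mean [541.  371.8] [ 7.6 53.5] long dir -14.7
[ 16  12  10  18 102] [531.8 349.2] mean [531.5 347.7] [20.3 50.7] long dir -14.4
peg
[ 8  7  4 25 72] [ 591.4 -386.1] mean [ 592.3 -386. ] [ 8.4 69. ] long dir -4.0
post top via depth
[ 9 10 11 13 80] [ 627.8 -390. ] mean [ 633. -390.] [28.3 34.6] long dir -34.4
base
[  8   7  39  36 928] [ 646.8 -390.7] mean [ 647.5 -379.9] [120.2 110.3] long dir -12.6
tray
[  10   10   82   49 2994] [447.2 -45.8] mean [446.9 -45.7] [122.3 242.6] long dir -82.1
sheet
[   6    7   75   46 2725] [653.3   4.3] mean [652.9   4. ] [130.1 229. ] long dir -85.4
chargertop
[   8   13   45   46 1114] [540.6 371.5] mean [539.1 369.6] [111.7 119.4] long dir -17.4
power unit
[ 21  10  35  37 338] [582.1 359.6] mean [608.8 348.3] [111.6  92.9] long dir 63.4
[45 47  3  9 12] [507.8 324.5] mean [507.2 324.7] [ 3.8 24.9] long dir -10.8
```

```bash
cat >> h.py <<'E'
def best(p,a,also=()):
    """choose jaw angle a or a+pi giving joints furthest from limits"""
    out=[]
    for k in(-1,0,1,2):
        q=inverse_kinematics(list(p),rot(a+k*np.pi))
        if q is not None: out.append((abs(q[5]),a+k*np.pi,q))
    return min(out,key=lambda o:o[0])[1:] if out else (None,None)
def say(m=""):
    s=manip.state(); print(m,"t=%.1f"%s["clock"],np.round(s["tool_pos"],4),"F",np.round(s["contact_force"],1),"w %.4f"%s["gripper_width"],"q6 %.2f"%s["joint_pos"][5])
PL=np.array([.541,.372]); PA=np.radians(-14.7)
ST=np.array([.628,-.389]); SA=np.radians(-4.0)
TR=np.array([.4472,-.0458]); TA=np.radians(7.9)
def fr(o,a,x,y): return o+np.array([np.cos(a)*x-np.sin(a)*y,np.sin(a)*x+np.cos(a)*y])
E
python3 - <<'E'
from h import *
a,q=best([*PL,.104],PA+np.pi/2); print(np.degrees(a),q)
b,q2=best([*fr(ST,SA,-.115,0),.169],SA); print(np.degrees(b),q2)
manip.move_pose([*PL,.22],rot(a)); manip.set_gripper(.05,40); say()
manip.move_linear([*PL,.135],.15); say()
t=V("top"); t.crop(130,170,230,250,7,"pre"); s=V("scene"); s.crop(260,230,360,320,7,"preS")
E
```

```text
435.3 [ 5.64431485e-01  3.38580485e-01  1.76841269e+00 -4.44089210e-16
  1.03459948e+00 -7.49801442e-01]
356.0 [-0.67748104  0.2474664   1.75649074  0.          1.13763551 -0.60766787]
 t=2.8 [0.541 0.372 0.22 ] F [-0.4  1.4 -0.2] w 0.0499 q6 -0.75
 t=3.5 [0.5415 0.3723 0.1356] F [-0.1 -0.   0.1] w 0.0499 q6 -0.75
```

View pics/preS.png

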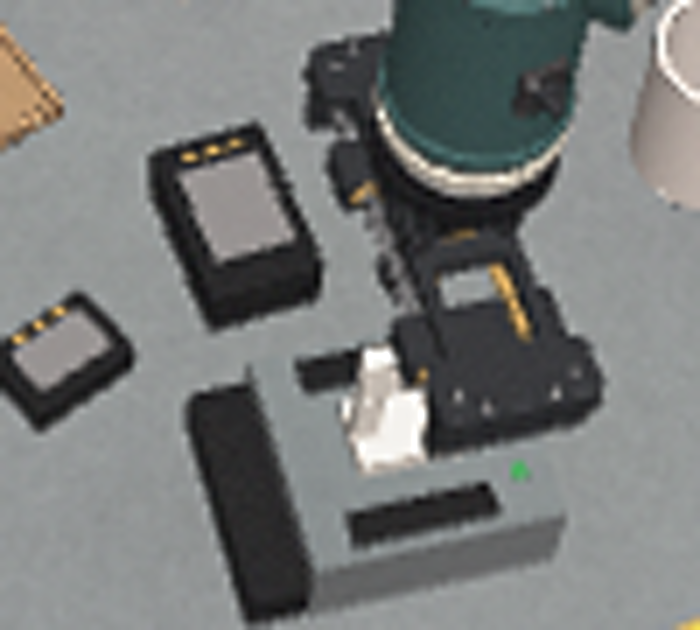

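The scene crop shows the gripper centred over the plug's plate (crop px 390,420), with nothing touching. Grasping it now.

```bash
python3 - <<'E'
from h import *
manip.move_linear([*PL,.104],.08); say("down")
manip.set_gripper(0.0,40); say("closed")
manip.move_linear([*PL,.13],.05); say("lift1")
manip.move_linear([*PL,.30],.12); say("lift")
s=V("scene"); s.crop(260,190,360,320,5,"lift")
E
```

```text
down t=4.2 [0.5405 0.3716 0.1029] F [ 0.5  0.3 -0.5] w 0.0502 q6 -0.75
closed t=4.8 [0.5411 0.3721 0.1042] F [ 0.2 -0.  -0.2] w 0.0098 q6 -0.75
lift1 t=5.5 [0.5416 0.3725 0.1313] F [ 1.1 -0.1  0.1] w 0.0097 q6 -0.75
lift t=7.1 [0.5406 0.3717 0.2987] F [ 0.2  0.3 -2.1] w 0.0094 q6 -0.75
```

View pics/lift.png

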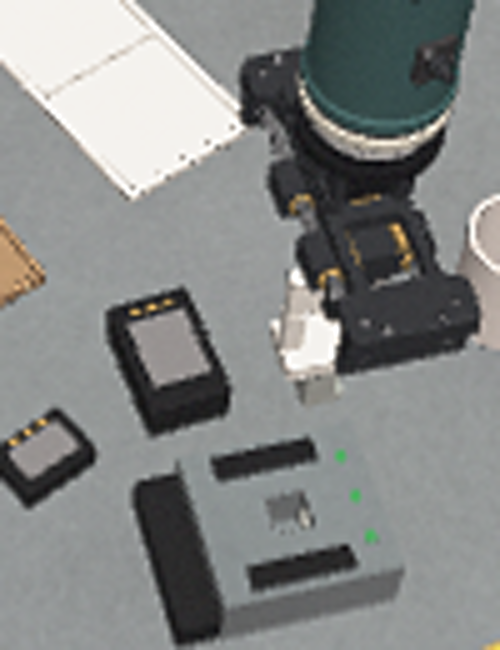

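The plug is out of the charger: the steel shaft shows at crop px (315,385) and the well is empty at (290,510). Next is the pose in front of the peg, and a check of the eye there.

```bash
python3 - <<'E'
from h import *
b,q2=best([*fr(ST,SA,-.125,0),.25],SA); 
manip.move_pose([*fr(ST,SA,-.125,0),.30],rot(b)); say()
manip.move_linear([*fr(ST,SA,-.125,0),.169],.15); say()
s=V("scene"); t=V("top")
P=np.r_[fr(ST,SA,-.125,0),.146]; im=s.img.copy()
E0=s.pix(P)[0]; pk=s.pix([np.r_[fr(ST,SA,-.075,0),.15],np.r_[ST,.15]]); print(E0,pk)
np.save("e.npy",np.r_[E0,pk.ravel()])
s.crop(170,80,270,180,7,"peg1"); t.crop(390,140,470,240,6,"peg1t")
C=s.cloud()
E
```

```text
t=9.8 [ 0.5039 -0.3795  0.3   ] F [ 0.2  0.1 -2.9] w 0.0100 q6 -0.62
 t=10.8 [ 0.5041 -0.3808  0.1703] F [ 0.3  1.2 -1. ] w 0.0095 q6 -0.62
[227.16232281 129.7448538 ] [[215.45612    132.30831225]
 [197.65207707 137.40544354]]
```

View pics/peg1.png

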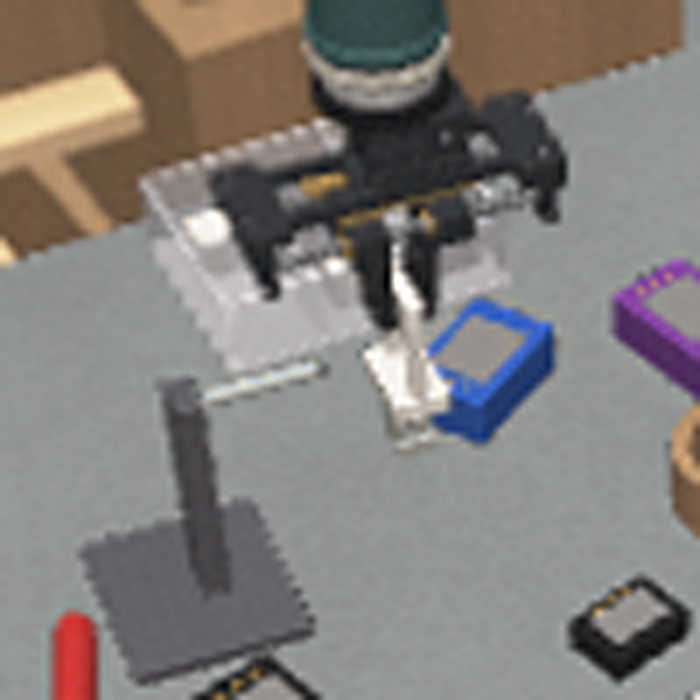

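View pics/peg1t.png

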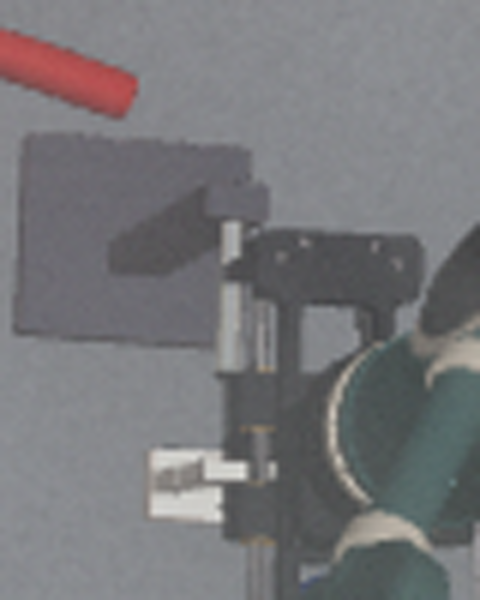

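```bash
python3 - <<'E'
from h import *
s=V("scene"); im=s.img[80:180,170:270]; im=cv2.resize(im,None,fx=7,fy=7,interpolation=cv2.INTER_CUBIC)
o=fr(ST,SA,-.125,0)
def d(P,c):
    for p in s.pix(P): cv2.circle(im,tuple(int(round(v)) for v in ((p-[170,80])*7+3)),3,c,-1)
# flange top corners (z .056 on plug -> .129), plate top corners
for z,c in((.129,(0,0,255)),(.114,(0,255,0))):
    d([np.r_[o+fr(np.zeros(2),SA,x,y),z] for x in(-.017,.017) for y in(-.028,.028)],c)
d([np.r_[o+fr(np.zeros(2),SA,x,y),.197] for x in(-.005,.005) for y in(-.028,.028)],(255,0,255))
d([np.r_[fr(ST,SA,x,0),.15] for x in(-.075,-.0375,0)],(0,200,255))
cv2.imwrite("pics/chk.png",im[150:550,100:600])
E
```

```text
(no output)
```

View pics/chk.png

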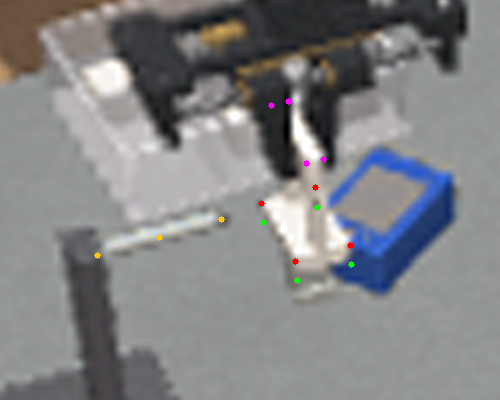

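The projected flange corners (scene px about 208–220, 130–142) and the peg line match the picture to about 1 px, which is well within the ±11 mm eye clearance. Inserting.

```bash
python3 - <<'E'
from h import *
manip.move_linear([*fr(ST,SA,-.08,0),.169],.08); say("tip")
manip.move_linear([*fr(ST,SA,-.042,0),.169],.06); say("in")
for z in(.165,.162,.160):
    manip.move_linear([*fr(ST,SA,-.042,0),z],.03); manip.dwell(.1); say("low")
s=V("scene"); s.crop(170,80,270,180,7,"peg2")
E
```

```text
tip t=11.7 [ 0.5482 -0.3832  0.1686] F [-0.4 -0.1 -0.8] w 0.0095 q6 -0.58
in t=12.5 [ 0.586  -0.3859  0.1687] F [-0.   0.5 -1.5] w 0.0097 q6 -0.55
low t=12.8 [ 0.5859 -0.386   0.1649] F [ 0.2  0.2 -0.9] w 0.0096 q6 -0.55
low t=13.2 [ 0.5861 -0.386   0.1619] F [-0.6  0.4 -1.5] w 0.0097 q6 -0.55
low t=13.5 [ 0.5865 -0.3863  0.161 ] F [-0.7  0.4  4.5] w 0.0096 q6 -0.55
```

View pics/peg2.png

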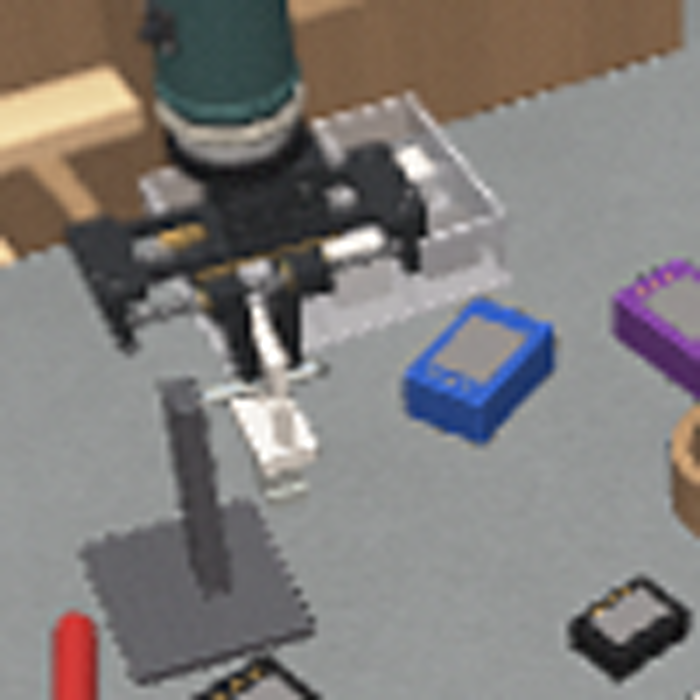

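The eye's top rests on the peg: there is 4.5 N of upward force, and the peg passes through the plate at crop px (270,375). Releasing.

```bash
python3 - <<'E'
from h import *
manip.set_gripper(.04,20); say("open"); manip.dwell(.5)
manip.move_linear([*fr(ST,SA,-.042,0),.26],.10); say("up")
manip.dwell(.4)
s=V("scene"); s.crop(170,80,270,180,7,"peg3")
manip.move_pose([.50,-.10,.32],rot(best([.5,-.1,.32],0)[0]))
t=V("top"); t.crop(380,140,470,240,6,"peg3t"); say()
for n,b,lo,hi in [("thA",(195,190,245,240),.028,.045),("thB",(345,155,392,197),.028,.045),("slA",(198,162,230,198),.014,.03),("slB",(350,228,385,268),.014,.03)]:
    c,wh,a,h=fit(t,b,lo,hi); print(n,c.round(4),wh.round(1),round(a,1),round(h,4))
E
```

```text
open t=14.2 [ 0.5861 -0.386   0.1599] F [-0.4 -0.8  0. ] w 0.0398 q6 -0.55
up t=15.8 [ 0.5856 -0.3857  0.2588] F [-0.6  0.  -0.2] w 0.0401 q6 -0.55
 t=17.5 [ 0.5004 -0.101   0.3197] F [ 0.9 -0.6  0.2] w 0.0401 q6 -0.25
thA [0.5387 0.2178] [60.  90.3] -9.7 0.0358
thB [ 0.6837 -0.2781] [12.8 18.9] -0.9 0.0379
slA [0.6489 0.2397] [43.8 59.5] -81.2 0.0218
slB [ 0.4304 -0.2381] [44.4 59.3] -75.2 0.0213
```

View pics/peg3.png

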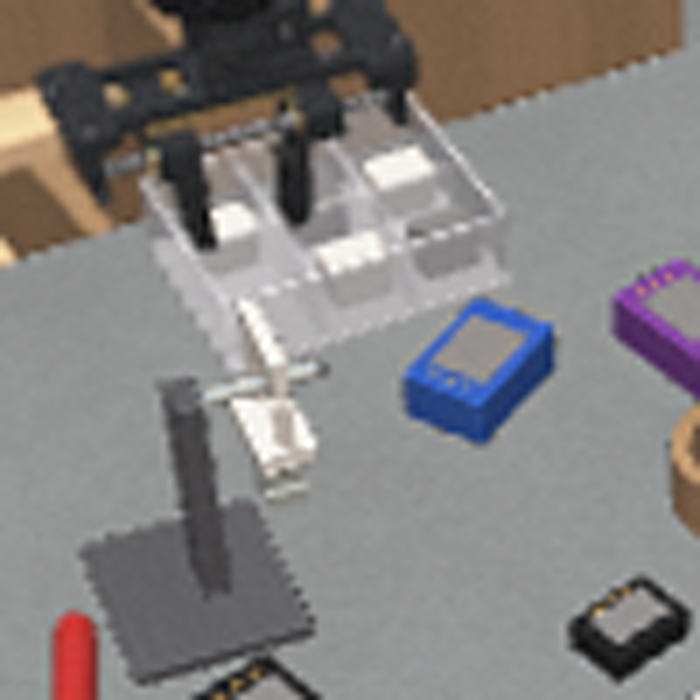

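View pics/peg3t.png

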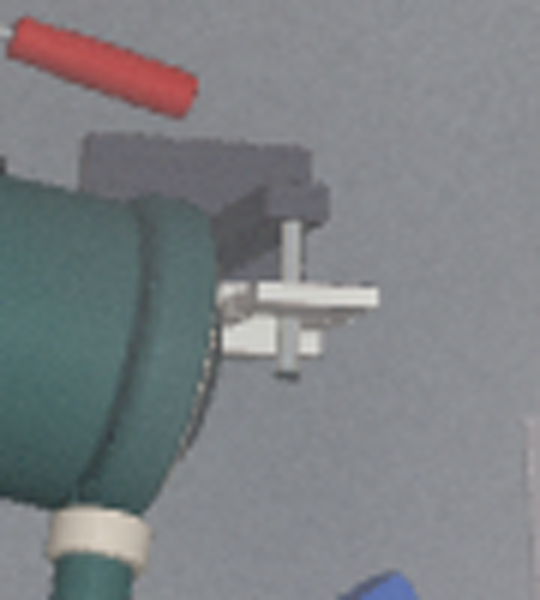

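The plug hangs upright on the peg: in the scene crop the peg goes through the eye at (275,378), and in the top crop at (290,300). Next, the thick packs.

```bash
cat >> h.py <<'E'
def pick(c,a,z,w,up=.16,force=40):
    a,q=best([*c,z],a); manip.move_pose([*c,up],rot(a)); manip.set_gripper(.085,force)
    manip.move_linear([*c,z],.15); manip.set_gripper(0.0,force); say("grip"); manip.move_linear([*c,up],.15); say("lifted")
    assert abs(manip.state()["gripper_width"]-w)<.006
def place(c,a,z,opening,up=.16,hi=.16):
    a,q=best([*c,z],a); manip.move_pose([*c,up],rot(a)); manip.move_linear([*c,z+.02],.15); manip.move_linear([*c,z],.05); manip.dwell(.2); say("placed")
    manip.set_gripper(opening); manip.dwell(.1); manip.move_linear([*c,hi],.15); say("away")
E
python3 - <<'E'
from h import *
pick([.6514,-.2493],np.radians(15.2),.010,.06)
place(fr(TR,TA,0,-.059),TA,.0145,.072)
pick([.5387,.2180],np.radians(-9.7),.010,.06)
place(fr(TR,TA,0,.059),TA,.0145,.072)
manip.move_pose([.55,.2,.35],rot(best([.55,.2,.35],0)[0]))
t=V("top"); s=V("scene"); t.crop(250,200,360,280,7,"tr"); s.crop(230,150,330,250,6,"trS")
C=t.cloud(); 
for x0,x1 in((262,303),(306,350)):
    c,wh,a,h=fit(t,(x0,210,x1,275),.03,.055); d=c-TR; print(c,wh,a,h,"tray xy",fr(np.zeros(2),-TA,*d).round(4))
for n,b,lo,hi in [("slA",(198,162,230,198),.014,.03),("slB",(350,228,385,268),.014,.03)]:
    c,wh,a,h=fit(t,b,lo,hi); print(n,c.round(4),wh.round(1),round(a,1),round(h,4))
E
```

```text
grip t=21.0 [ 0.6527 -0.2495  0.0111] F [3.1 1.3 2.4] w 0.0597 q6 -0.67
lifted t=22.1 [ 0.6503 -0.2489  0.1582] F [-1.  -0.1 -4.3] w 0.0600 q6 -0.67
placed t=24.8 [ 0.4554 -0.1043  0.015 ] F [-2.9  0.4  4.8] w 0.0600 q6 -0.42
away t=26.4 [ 0.4545 -0.104   0.1589] F [-0.6  1.1 -0.3] w 0.0718 q6 -0.42
grip t=29.7 [0.5397 0.2182 0.0108] F [ 0.7 -0.6  3.6] w 0.0597 q6 0.51
lifted t=30.9 [0.5376 0.2176 0.1585] F [ 0.  -0.1 -3.5] w 0.0595 q6 0.51
placed t=33.5 [0.4391 0.0126 0.0147] F [-3.  -0.4  5.1] w 0.0597 q6 -0.17
away t=35.1 [0.4383 0.0127 0.159 ] F [ 0.7  0.5 -0.9] w 0.0718 q6 -0.17
[0.43541074 0.01368399] [59.54738617 89.56771088] 7.837204933166504 0.03961120663602424 tray xy [-0.0035  0.0605]
[ 0.45205017 -0.10578072] [59.62871552 90.31265259] 7.837271690368652 0.03960013674625773 tray xy [-0.0034 -0.0601]
slA [0.6347 0.2181] [3.2 3.3] 90.0 0.0089
slB [ 0.4303 -0.2377] [44.9 59.3] -75.1 0.0217
```

View pics/tr.png

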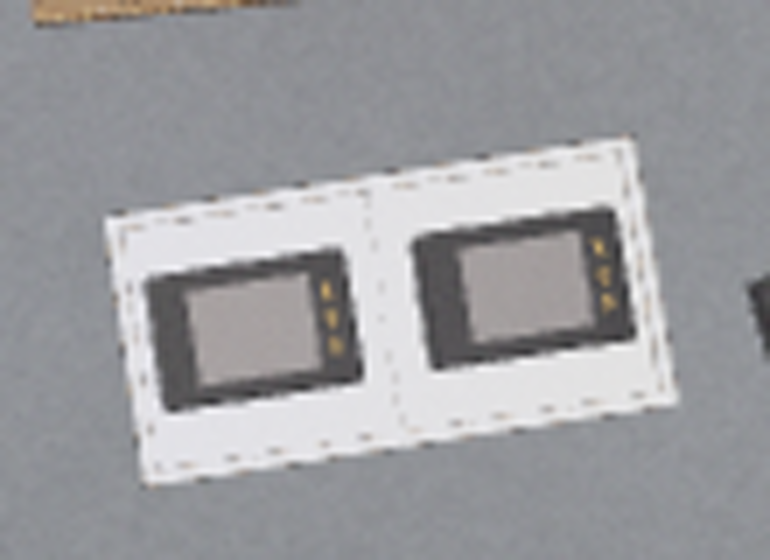

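View pics/trS.png

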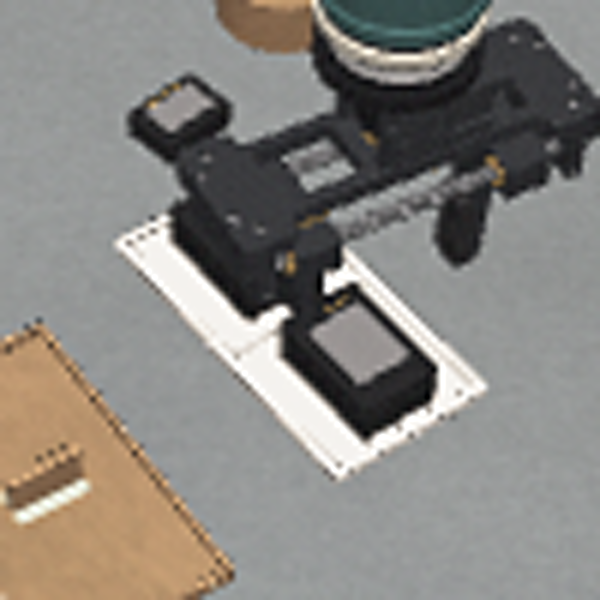

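Both packs are flat (tops at 39.6 mm) and square, at tray (-3,±60) mm. Next is the sheet, gripped by its fin.

```bash
python3 - <<'E'
from h import *
c=[.6527,.0044]; a=np.radians(4.6+90)
aa,q=best([*c,.012],a); bb,q2=best([*TR,.053],TA+np.pi/2); print(np.degrees(aa),np.degrees(bb))
manip.move_pose([*c,.15],rot(aa)); manip.set_gripper(.04,50); manip.move_linear([*c,.012],.12); manip.set_gripper(0,50); say("grip")
manip.move_linear([*c,.15],.1); say("lift")
s=V("scene"); s.crop(200,130,320,260,5,"sh")
manip.move_pose([*TR,.15],rot(bb)); say()
manip.move_linear([*TR,.068],.1); say(); manip.move_linear([*TR,.056],.04); manip.dwell(.2); say()
s.__init__("scene"); s.crop(200,130,320,260,5,"sh2")
E
```

```text
-85.4 -82.1
grip t=40.0 [0.6528 0.0044 0.0122] F [-2.  -0.5  1.7] w 0.0077 q6 1.46
lift t=41.5 [0.652  0.0044 0.1489] F [ 0.  -0.3 -1.5] w 0.0076 q6 1.46
 t=42.5 [ 0.4487 -0.0459  0.1508] F [ 1.  -0.6 -1.6] w 0.0076 q6 1.28
 t=43.4 [ 0.4479 -0.0459  0.0685] F [-0.5  0.7 -1.6] w 0.0078 q6 1.28
 t=44.1 [ 0.4474 -0.0458  0.0562] F [-0.4  0.1 -1.4] w 0.0075 q6 1.28
```

View pics/sh2.png

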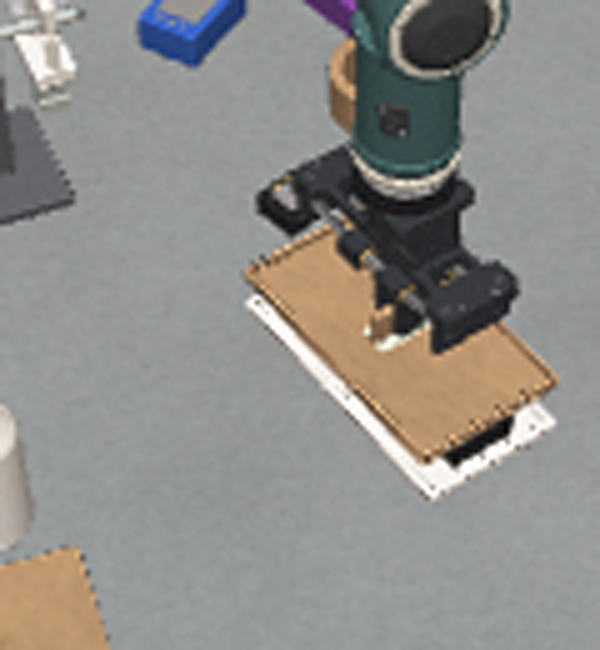

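The sheet is held level over the tray and the packs (crop centre about 390,340). Lowering and releasing, then looking again for the slim packs.

```bash
python3 - <<'E'
from h import *
for z in(.053,.0515,.050):
    manip.move_linear([*TR,z],.03); manip.dwell(.15); say()
    if manip.state()["contact_force"][2]>1.5: break
manip.set_gripper(.04); manip.dwell(.4); say("open")
manip.move_linear([*TR,.18],.12); say()
# clear the views
manip.move_pose([.45,-.45,.40],rot(best([.45,-.45,.40],0)[0]))
t=V("top"); cv2.imwrite("pics/t2.png",t.img); s=V("scene"); cv2.imwrite("pics/s2.png",s.img)
m=((t.hsv[...,0]<25)&(t.hsv[...,1]>70)).astype('uint8')[205:280,250:360]; ys,xs=np.where(m)
P=t.plane(np.c_[xs+250,ys+205],.0505)*1000; print(cv2.minAreaRect(P[:,:2].astype(np.float32)), np.median(t.cloud()[225:260,275:340,2]))
E
```

```text
t=44.5 [ 0.4472 -0.0458  0.053 ] F [ 0.1  0.8 -1.5] w 0.0077 q6 1.28
 t=44.9 [ 0.4476 -0.0459  0.0522] F [-1.1 -0.2  5.7] w 0.0078 q6 1.28
open t=46.0 [ 0.4472 -0.0458  0.0515] F [-0.2  0.1 -0.2] w 0.0403 q6 1.28
 t=47.2 [ 0.4465 -0.0457  0.1791] F [-0.3 -0.   0.6] w 0.0402 q6 1.28
((448.48614501953125, -45.990684509277344), (128.76480102539062, 227.7380828857422), 7.776571273803711) 0.04497979446827527
```

View pics/t2.png

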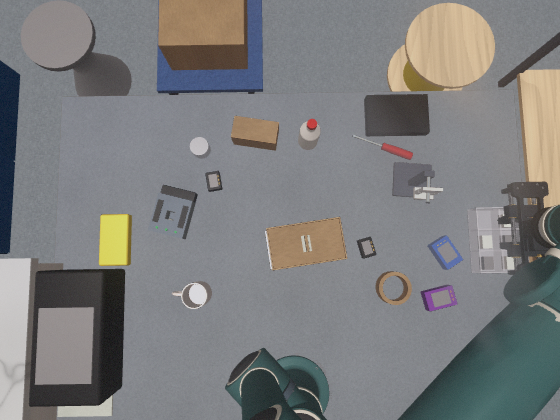

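View pics/s2.png

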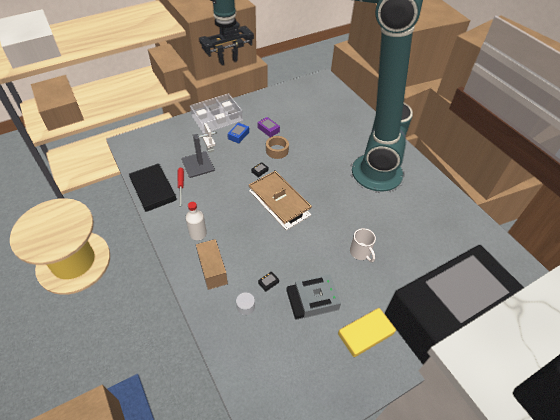

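The sheet lies level (top at 45 mm), centred at (0.4485,-0.0460) with yaw 7.8°, and is let go. The slims are at top px (214,181) and (367,247); I re-measure each just before its pick.

```bash
cat >> h.py <<'E'
SH=np.array([.448,-.046]); SY=np.radians(7.8)
def slim(t,box):
    c,wh,a,h=fit(t,box,.012,.03); print("slim",c.round(4),wh.round(1),round(a+90,1),round(h,4))
    assert abs(wh[0]-44)<3 and abs(wh[1]-60)<3 and abs(h-.022)<.003
    return c,np.radians(a+90)
def do(c,a,y):
    pick(c,a,.003,.06)
    place(fr(SH,SY,0,y),SY,.0487,.070)
E
python3 - <<'E'
from h import *
t=V("top"); c,a=slim(t,(345,225,385,270)); do(c,a,-.055)
t=V("top"); c,a=slim(t,(195,160,235,200)); do(c,a,.055)
manip.move_pose([.45,-.45,.40],rot(best([.45,-.45,.40],0)[0]))
t=V("top"); s=V("scene"); cv2.imwrite("pics/t3.png",t.img); t.crop(250,200,360,280,7,"fin_t"); s.crop(190,110,320,230,6,"fin_s")
P=None
for b in((262,210,303,275),(308,210,350,275)):
    c,wh,a,h=fit(t,b,.058,.072); print(c,wh,a,h,"sheet xy",fr(np.zeros(2),-SY,*(c-SH)).round(4))
m=((t.hsv[...,0]<25)&(t.hsv[...,1]>70)).astype('uint8')[205:280,250:360]; ys,xs=np.where(m)
P=t.plane(np.c_[xs+250,ys+205],.0505)*1000; print(cv2.minAreaRect(P[:,:2].astype(np.float32))); say()
E
```

```text
slim [ 0.4302 -0.2375] [44.6 59.9] 16.1 0.0216
grip t=52.9 [ 0.4308 -0.2377  0.0036] F [0.3 1.  5. ] w 0.0595 q6 -0.84
lifted t=54.1 [ 0.4294 -0.237   0.1588] F [ 0.1  0.4 -1.8] w 0.0598 q6 -0.84
placed t=56.2 [ 0.4554 -0.1004  0.0486] F [ 0.  -0.5  1.1] w 0.0595 q6 -0.41
away t=57.5 [ 0.4547 -0.1003  0.1591] F [-0.3  0.1 -0.1] w 0.0699 q6 -0.41
slim [0.6482 0.2395] [44.4 61.2] 9.3 0.0218
grip t=61.1 [0.649  0.2397 0.0038] F [1.  0.2 2.6] w 0.0599 q6 0.16
lifted t=62.4 [0.6472 0.2392 0.1584] F [-0.1 -0.  -0.9] w 0.0594 q6 0.16
placed t=65.0 [0.4405 0.0085 0.0487] F [-1.   0.6  1.9] w 0.0598 q6 -0.17
away t=66.4 [0.4398 0.0085 0.1591] F [ 0.3 -0.3 -0.5] w 0.0701 q6 -0.17
[0.43703519 0.00899809] [43.50475693 59.5803566 ] -81.71267223358154 0.06636749505081996 sheet xy [-0.0034  0.056 ]
[ 0.45211914 -0.1020603 ] [44.10769272 59.45962906] -82.31279706954956 0.06652800023038319 sheet xy [-0.0035 -0.0561]
((448.3100280761719, -45.96307373046875), (128.3583526611328, 227.67784118652344), 7.867440700531006)
 t=68.4 [ 0.4505 -0.4488  0.3994] F [0.3 0.3 0.5] w 0.0702 q6 -0.82
```

View pics/fin_t.png

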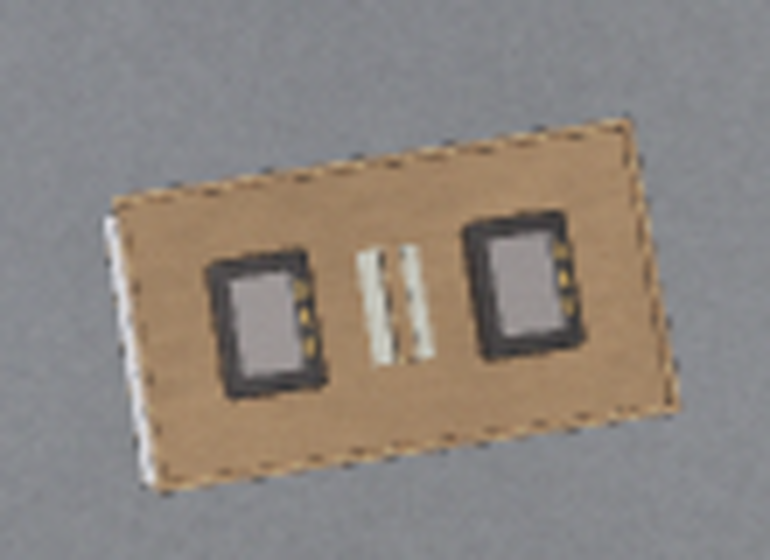

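View pics/fin_s.png

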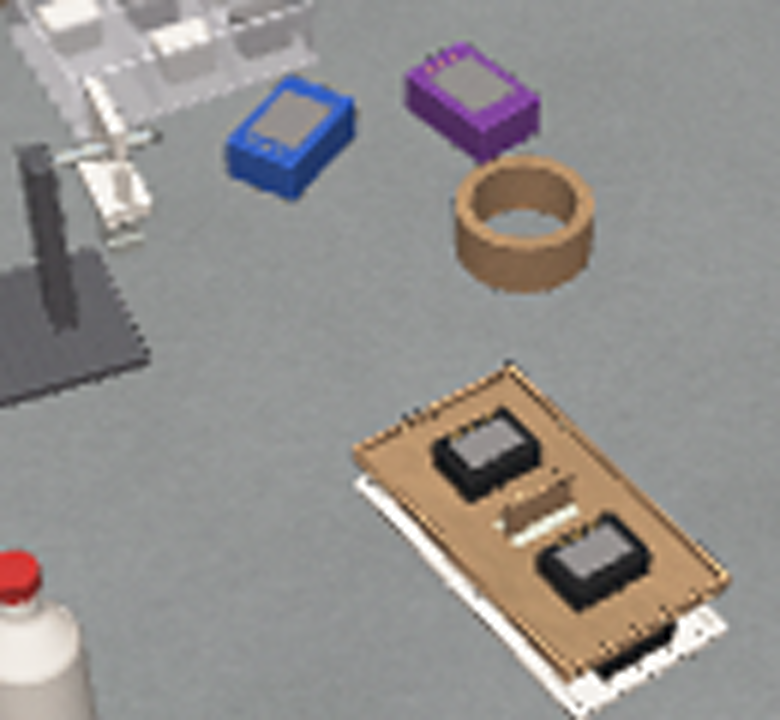

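View pics/t3.png

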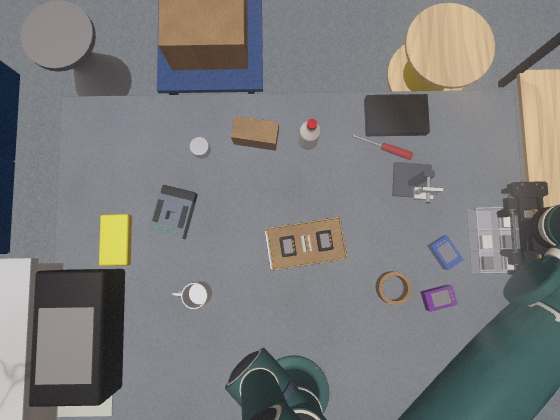

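Both slims are flat (tops at 66.5 mm), square and inside the rim at sheet y ±56 mm. The plug is still on the peg, neither view shows another slim, and the other things haven't moved. Handing in.

```bash
python3 -c "
from h import *
print(order.close_job()); say()"
```

```text
the job is handed in; nothing more can be done
None
the job is handed in; nothing more can be done
```

I finished the whole job and handed it in at about 68 s on the robot's clock. The hand-in gives no verdict, so the results below come from my own last measurements.

- **Plug:** I pulled it straight up out of the charger and hung it by its eye on the peg. The last pictures show it upright with the peg through the eye and the gripper away.
- **Thick packs:** One lies flat in each half of the tray, at about (-3, ±60) mm from the tray's middle, square to within 1°.
- **Sheet:** It is level with its fin up, about 1 mm off the tray's middle, and its yaw matches the tray's to within 0.1°.
- **Slim packs:** Only two were present. Both lie flat on the sheet, one each side of the fin at about (-3, ±56) mm, square and inside the rim.
- **Other things:** None of the things to leave alone had visibly moved in the last top view. I compared this by eye and did not measure it.

**Checks that disagreed:** Both thick and slim packs measured about 3 mm off in x from where I put them, which could be camera calibration error and is well within tolerance. Two mid-run measurements, one of a thick pack and one of a slim pack, failed because the arm blocked the view. I picked the thick pack from its earlier measurement and re-measured the slim one before its pick, and both grasps were good.

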